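Bolt the wide spreading knife into its blade guard

ROBOT

A 6-joint arm with a two-finger parallel gripper is mounted at the origin on the work surface; the furniture and walls round the work are solid. World frame = base frame: x ahead of the robot, y to its left, z up, the work surface at z = 0. Lengths are in mm, angles in degrees, forces in N, time in s.
With the tool pointing down it reaches from about 300 to 850 mm from the base axis. Payload 4.2 kg.
Tool frame: the origin (TCP) lies at the very end of the fingers, on their centre line; the grasp point (between the pads) lies env.grip_point_offset behind it (env.grip_point_offset is the distance from the TCP to the grasp point, in mm); z points along the fingers, y is the direction in which the jaws open and shut (so a half turn about z gives the same grasp; the last joint's range is limited). The gripper opens to 91 mm and grips with 3 to 60 N. Pads are 32 mm wide; open, the fingers measure 118 mm over their backs; the gripper's body (76 mm by 178 mm) begins 60 mm behind the grasp point.
Start: joints at [-77.98, 18.312, 89.639, -0, 72.044, -1.146], TCP at [130.977, -559.9, 213.976] pointing down, gripper open.
Joint ranges: [-177.97, 177.97], [-48.28, 115.42], [12.27, 149.76], [-77.06, 257.06], [2.81, 150.46], [-146.56, 146.56]. Speed limits (degrees/s): [147.25, 147.25, 180, 180, 180, 180].

INTERFACE

Orientations are given as [roll, pitch, yaw] about the fixed x, y, z axes, in that order (R = Rz(yaw) Ry(pitch) Rx(roll)).
In Python, from workcell import env, grab_frame, camera_params gives the robot as it stands. The module is installed in compiled form; this text tells all that it offers.
- The arm moves only by the shell command python3 -m creep 'ROWS' [OPENING] [FORCE]. ROWS is a JSON object of lists of equal length, an entry for each row: "offset": the shift along the tool's x, y, z in m, a list of three; "rotation": the turn, a rotation vector about the tool's x, y, z in degrees, a list of three. A call has 1 to 5 rows; each row shifts and turns the commanded pose from where the row before left it, along the tool's axes as they then stand; what a row does not reach is not made up. A row lasts 1/8 s, in which the tool goes at most 62.5 mm and 10.7 degrees, less where a joint would pass 70% of its speed; a pose out of reach is approached as far as the arm can. A call is refused whole if a number of a shift passes 0.0625 or a number of a turn 10.7, either way. A call with a gripper value outside its range is refused whole. OPENING is the closure, from 0 (fully open) to 1 (shut), set as the call begins (- or left out, the last holds). The fingers move at their own pace and stop on an object; FORCE is the grip in N (left out, the last holds). Time passes only in rows, so rows that do not move let the fingers close. It gives the time, the measured TCP pose, the force and the opening at its end, in the units of the state.
- env.state(): the state, without advancing time (a new reading comes with each control period).
- grab_frame(name): name is "scene" or "top"; returns the picture (400x640x3 uint8, red, green, blue); there is no depth.
- camera_params(name): a dict with "mtx" (3x3 intrinsics, pixels), "k1" (the pictures are not rectified: a ray, as slopes to the right and down, at radius r is drawn at 1 + k1 r^2 times it, then the intrinsics apply), "R" (3x3) and "t" (3): a world point X has camera coordinates R X + t. Camera axes: x right, y down, z forward; pixel columns grow to the right and rows downward; lengths in mm; the calibration is good to about 2 mm. A picture is of the moment at which its call begins. camera_params takes no time and is no camera call.
- env.job_done(): hands the job in, once; it reports no verdict.
The state is a dict: "time_s": time; "qpos": joint angles; "qvel": joint speeds; "effort": joint torques, N m; "ee_pos": TCP position; "ee_rot": TCP orientation; "force": force on the tool from outside, world axes, zero at the start; "torque": the same for the moment, N m; "gripper_width": finger opening in mm.
Only numpy, scipy, OpenCV 4.12 (cv2) and the standard library are available. Lean on these libraries where they do the work, as an engineer would, in place of code of your own. Each camera call takes 0.05 s, during which the arm holds its last target.

TASK

Put the wide spreading knife away in its wooden blade guard: draw the guard's bolt right back, slide the knife flat along the glass slab, blade first, until it is fully home against the end of the slot, then shoot the bolt fully in behind its grip. Do not lift the knife off the slab, and leave the bowl, the paint tube and the bamboo spatula where they lie.

Things in the scene. Friction and masses are not known exactly. Their poses are not given: they have to be found in the camera images.
- knife: wide spreading knife, loose, 0.28 to 0.56 kg (balance point 7 mm behind the origin), flat on the slab: steel plate 148 x 90 x 4 mm with a pale wooden grip block (78 x 90, top 22 above the underside) on its rear 78 mm; too wide to grasp: push it. Origin: centre of the 148 x 90 underside; +x to the blade's free edge at x = 74; flat upright rear face at x = -74; sides at y = +-45; z up
- knife_edge (a point): centre of the knife's free blade edge, 74 mm ahead of the knife's origin, 2 mm above its underside; axes as the knife's
- guard: fixed wooden blade guard against the slab's end at the robot's left. Origin on the table under the middle of the slot's mouth; +x = way in, z up, mm. Base board x = -112 (at the slab) to 82, top 6 high. Lane y = +-46.5 between strips 13 high, flaring to y = +-57 at x = -112. Cover over x = 0 to 82 (underside 13, top 27 high). With the knife home the grip stays outside, rear face at x = -82
- guard_stop (a point): centre of the end stop's face, deep in the slot under the cover, at x = 66, y = 0, z = 8 mm in the guard's frame; the blade edge of a knife that is home touches it; axes as the guard's
- bolt (a joint): barrel bolt on the guard's ear, m: 0 = fully shot (10 mm round rod reaches 20 mm into the lane, across the knife's way), 0.026 = fully drawn, clear of the lane; grows along the guard's +y. Rod axis at x = -90 mm, 20.5 high in the guard's frame, so it passes 3 mm behind a knife that is home. Stays where left; about 2 N moves it
- bolt_knob (a point): centre of the top of the bolt's upright brass knob, 54.5 mm above the table, 15 mm in diameter over its upper 19 mm; axes as the guard's. In the guard's frame at x = -90, y = 64 mm (shot) to 90 (drawn). Ear below it 13 high, x = -112 to -70, y = 46 to 106, with brass staples 28.5 high at y = 50 to 56 and 99 to 105
- slab: fixed dark glass mixing slab, 321 x 208 x 7 mm, top 7 mm above the table; origin under its centre, x along its 321 mm length (towards the guard), y across, z up
- bamboo_spatula: loose bamboo spatula, 170 x 20 x 6 mm, lying on the slab's edge nearest the robot; origin under its middle, long axis y. To be left alone.
- bowl: loose steel bowl, 147 mm across, 56 high, to the right of the slab; origin under its centre. To be left alone.
- paint_tube: loose aluminium paint tube, 206 x 49 x 33 mm, to the right of the slab; origin under its middle, long axis y. To be left alone.
Things that resemble listed ones, but are neither listed nor needed, are in the scene too. There is more than one size of the knife; the job needs the larger.

How it is judged:
By the outcome, as a careful person would: the job done as asked, in the order asked, and still so for the second after the job is handed in, with the robot touching nothing.
It also fails if it takes over 72 s, if anything falls off the work surface, if the arm or the gripper's body presses on something with over 40 N, if the wrist force passes 120 N, or if a joint passes its speed limit or range.

## Working session

There is one attempt and no reset: what is moved stays moved. The work goes in short steps, Python scripts to look and compute and a shell command to move; the robot and the scene stay as the last step left them, time stands still between calls to the robot, and variables do not carry over. Pictures are saved under pics/ and viewed, and the job is handed in when it is done.

```bash
mkdir -p pics; python3 - <<'E'
from workcell import env, grab_frame, camera_params
import cv2
s=env.state();print(s, env.grip_point_offset)
for n in("scene","top"):
    f=grab_frame(n);cv2.imwrite(f"pics/{n}0.png",f[:,:,::-1]);print(n,camera_params(n))
E
```

```text
{'time_s': 0.0, 'qpos': array([-7.79801405e+01,  1.83535023e+01,  8.97069442e+01,  1.65571507e-03,
        7.20426553e+01, -1.14673759e+00]), 'qvel': array([-0.0192583 , -0.05411195,  0.03426693,  0.10874134, -0.02290385,
       -0.00975412]), 'effort': array([-1.88485123e-03, -4.12465596e+01, -2.31975585e+01,  7.25555490e-02,
        4.57476277e-02, -1.56275755e-04]), 'ee_pos': array([ 130.87260725, -559.39332089,  213.09796934]), 'ee_rot': array([-1.79896950e+02, -3.63719850e-03,  1.31660819e+01]), 'force': array([-0.89160375, -0.04364415, -0.14407246]), 'torque': array([ 0.02182514, -0.02366372,  0.00291042]), 'gripper_width': 91.0403001675549} 18.8
scene {'mtx': array([[420.34469694,   0.        , 318.85321564],
       [  0.        , 420.34469694, 200.26067498],
       [  0.        ,   0.        ,   1.        ]]), 'k1': -0.043863804049492826, 'R': array([[ 0.68657277, -0.72691205, -0.01472106],
       [-0.28882267, -0.25410167, -0.92304594],
       [ 0.66723257,  0.63798998, -0.38440796]]), 't': array([-212.79637136,  178.42232518, 1023.06715884])}
top {'mtx': array([[490.66637824,   0.        , 318.59000977],
       [  0.        , 490.66637824, 200.18710332],
       [  0.        ,   0.        ,   1.        ]]), 'k1': -0.09480045697789227, 'R': array([[ 0.00219275, -0.99998208, -0.00557101],
       [-0.98952289, -0.00136551, -0.1443696 ],
       [ 0.1443594 ,  0.0058292 , -0.98950815]]), 't': array([  52.69237579,  382.76521943, 1451.10505402])}
```

View pics/scene0.png

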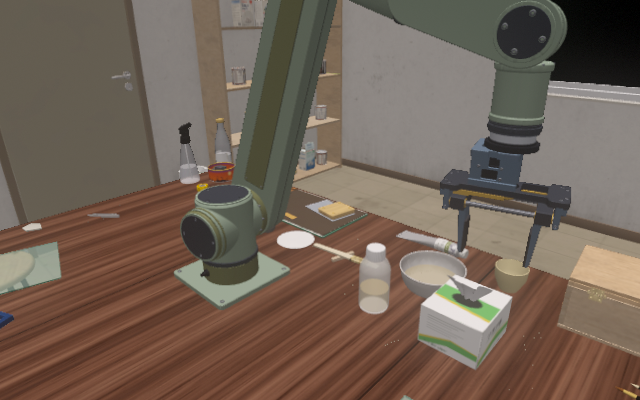

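View pics/top0.png

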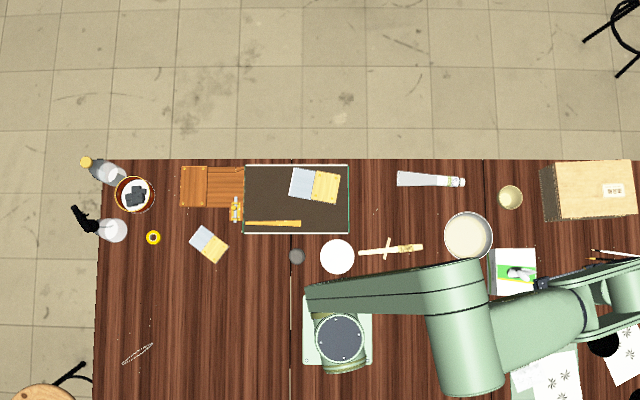

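The top view shows the slab at (297,198), a knife on it at (315,186), the guard at (210,187) and its bolt near (236,208). A second knife lies on the table at (209,243). Next I'll take a close crop and measure.

```bash
cat > h.py <<'E'
import numpy as np, cv2
from workcell import camera_params
def ray(name,u,v):
    c=camera_params(name);K=c["mtx"];k=c["k1"]
    d=cv2.undistortPoints(np.array([[[u,v]]],float),K,np.array([k,0,0,0.]))[0,0]
    R=c["R"];o=-R.T@c["t"];return o,R.T@np.array([d[0],d[1],1])
def onz(name,u,v,z):
    o,d=ray(name,u,v);return o+d*(z-o[2])/d[2]
def proj(name,X):
    c=camera_params(name);p=c["R"]@np.array(X,float)+c["t"];x,y=p[:2]/p[2];f=1+c["k1"]*(x*x+y*y)
    return (c["mtx"]@[x*f,y*f,1])[:2]
E
python3 - <<'E'
import cv2
from h import *
f=cv2.imread('pics/top0.png')
c=f[155:265,165:365];cv2.imwrite('pics/top0c.png',cv2.resize(c,None,fx=4,fy=4,interpolation=cv2.INTER_CUBIC))
f=cv2.imread('pics/scene0.png')
c=f[180:270,240:400];cv2.imwrite('pics/scene0c.png',cv2.resize(c,None,fx=5,fy=5,interpolation=cv2.INTER_CUBIC))
E
```

```text
(no output)
```

View pics/top0c.png

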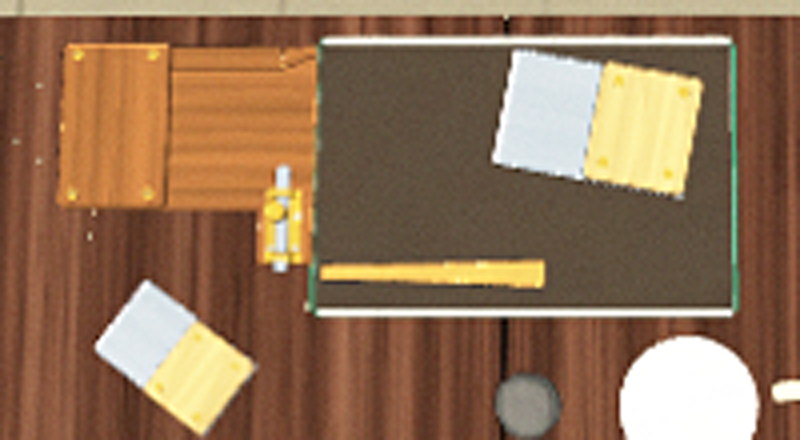

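View pics/scene0c.png

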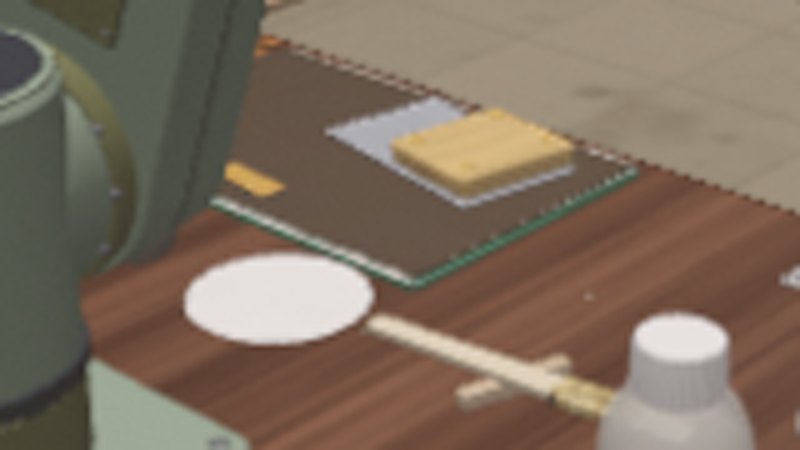

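The crop shows the big knife on the slab with its blade facing the guard at about 7° of yaw. Blade edge corners are at crop (513,50) and (494,163), and the grip's rear corners at (702,78) and (683,197). The bolt is shot: the rod tip is at (282,165), inside the lane, and the knob is at about (273,211).

Possible confusions for the knife:
- The large knife on the slab at (315,186).
- The small knife on the table at (209,243).

Next I'll measure sizes.

```bash
cat > meas.py <<'E'
import cv2,sys
from h import *
def knife(f,roi=(160,235,165,355),dbg=True,z0=7):
    # f BGR ; grip mask
    hsv=cv2.cvtColor(f,cv2.COLOR_BGR2HSV)
    out={}
    for nm,lo,hi,z in(("blade",(85,8,150),(130,60,255),z0+4),("grip",(18,60,180),(32,170,255),z0+22)):
        m=cv2.inRange(hsv,lo,hi);M=np.zeros_like(m);a,b,c,d=roi;M[a:b,c:d]=m[a:b,c:d]
        cs=cv2.findContours(M,cv2.RETR_EXTERNAL,cv2.CHAIN_APPROX_NONE)[0]
        for cc in sorted(cs,key=cv2.contourArea)[::-1][:3]:
            if cv2.contourArea(cc)<80: continue
            P=np.array([onz("top",u,v,z)[:2] for u,v in cc[:,0,:]],np.float32)
            r=cv2.minAreaRect(P);print(nm,cc[:,0].mean(0).round(),"world c",np.round(r[0],1),"size",np.round(r[1],1),"ang",round(r[2],1))
E
python3 - <<'E'
from meas import *
f=cv2.imread('pics/top0.png')
knife(f,(160,270,165,355))
o=(165,155)
def P(x,y,z): return np.round(onz("top",o[0]+x/4-.375,o[1]+y/4-.375,z),1)
for nm,x,y,z in[("coverBL",67,43,27),("coverBR",168,43,27),("coverFL",58,206,27),("coverFR",168,210,27),("baseEndfar",317,50,13),("slabTL",320,40,7),("slabTR",734,40,7),("slabBL",317,313,7),("slabBR",734,313,7),("knob",275,211,54.5),("rodtip",282,166,25),("rodend",281,271,20.5),("earL",257,264,13),("knifeb1",513,50,11),("knifeb2",494,163,11),("g1",702,78,29),("g2",683,197,29),("spatL",321,273,13),("spatR",544,273,13)]: print(nm,P(x,y,z))
E
```

```text
blade [302. 184.] world c [438.5 103.9] size [65.4 90.4] ang 79.7
blade [201. 238.] world c [268.  411.3] size [44.6 65.5] ang 53.2
grip [325. 187.] world c [424.6  33.2] size [76.9 90.5] ang 79.4
grip [214. 249.] world c [234.8 364.7] size [57.3 66. ] ang 52.9
grip [274. 223.] world c [313.3 191.5] size [ 18.  165.3] ang 0.1
coverBL [490.5 475.9  27. ]
coverBR [490.3 397.2  27. ]
coverFL [364.  477.2  27. ]
coverFR [361.1 392.5  27. ]
baseEndfar [487.6 284.3  13. ]
slabTL [496.9 283.1   7. ]
slabTR [497.  -37.6   7. ]
slabBL [285.  280.3   7. ]
slabBR [285.8 -36.2   7. ]
knob [356.9 305.8  54.5]
rodtip [395.2 306.8  25. ]
rodend [315.7 306.2  20.5]
earL [321.7 326.1  13. ]
knifeb1 [488. 133.  11.]
knifeb2 [399.9 146.6  11. ]
g1 [462.6 -11.8  29. ]
g2 [371.4   2.8  29. ]
spatL [315. 277.  13.]
spatR [315.4 107.7  13. ]
```

```bash
python3 - <<'E'
import cv2
f=cv2.imread('pics/top0.png')
c=f[160:226,175:253];cv2.imwrite('pics/guardc.png',cv2.resize(c,None,fx=9,fy=9,interpolation=cv2.INTER_NEAREST))
E
```

```text
(no output)
```

View pics/guardc.png

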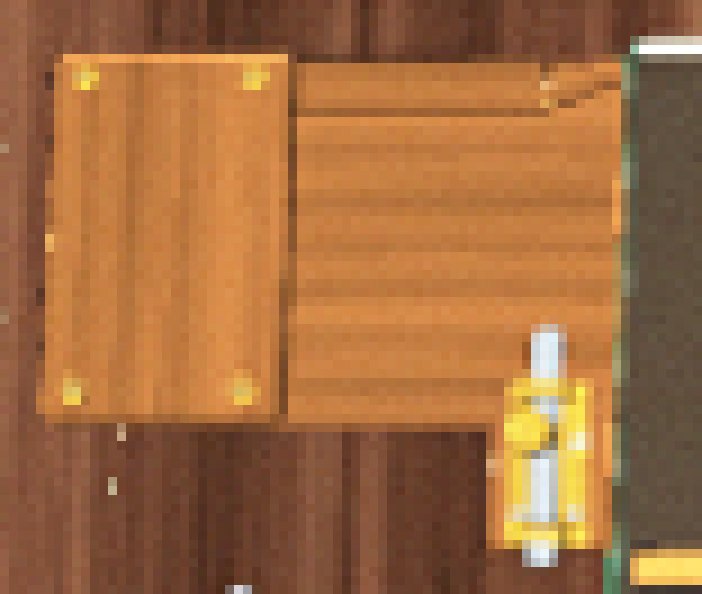

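```bash
python3 - <<'E'
from h import *
def P(x,y,z): return np.round(onz("top",175+x/9-.5,160+y/9-.5,z),1)
for nm,x,y,z in[("coverTL",63,55,27),("coverTR",289,55,27),("coverBL",40,416,27),("coverBR",280,415,27),("pin1",85,80,27),("pin2",255,80,27),("pin3",73,392,27),("pin4",243,392,27),
("stripTopOuter300",300,63,13),("stripTopOuter",620,63,13),("laneEdge300",300,112,9),("laneEdge",545,108,9),("flare",622,82,13),("lowOuter300",300,426,13),("lowOuter480",490,426,13),
("earBL",488,547,13),("earBR",608,548,13),("knob",529,428,54.5),("rodtip",547,325,22),("rodend",540,567,20),("st1",545,395,28.5),("st2",545,530,28.5),("slabTL",632,42,7),("slabBL",606,620,7)]: print(nm,P(x,y,z))
E
```

```text
coverTL [489.8 475.5  27. ]
coverTR [489.6 397.2  27. ]
coverBL [365.2 477.9  27. ]
coverBR [365.7 395.8  27. ]
pin1 [481.  467.4  27. ]
pin2 [480.9 408.6  27. ]
pin3 [373.4 466.9  27. ]
pin4 [373.5 408.7  27. ]
stripTopOuter300 [489.8 396.7  13. ]
stripTopOuter [489.6 285.8  13. ]
laneEdge300 [473.4 397.    9. ]
laneEdge [474.7 312.    9. ]
flare [483. 285.  13.]
lowOuter300 [363.8 392.1  13. ]
lowOuter480 [364. 327.  13.]
earBL [322.7 326.6  13. ]
earBR [322.5 285.8  13. ]
knob [357.9 306.1  54.5]
rodtip [397.3 306.9  22. ]
rodend [315.3 307.4  20. ]
st1 [372.5 305.8  28.5]
st2 [326.9 304.6  28.5]
slabTL [498.3 282.9   7. ]
slabBL [298.7 286.9   7. ]
```

```bash
python3 -m creep '{"offset":[[0,0,0],[0,0,0],[0,0,0],[0,0,0],[0,0,0]],"rotation":[[0,0,-9.6],[0,0,-9.6],[0,0,-9.6],[0,0,-9.6],[0,0,-9.6]]}' 0 10
python3 -m creep '{"offset":[[0,0,0],[0,0,0],[0,0,0]],"rotation":[[0,0,-9.6],[0,0,-9.6],[0,0,-9.6]]}'; python3 - <<'E'
from h import *
for p in [(363.3,306.5,54.5),(358,306.5,54.5),(363.3,306.5,36)]: print(p,(proj("top",p)-[175,160]+.5)*9)
E
```

```text
time_s: 0.72
ee_pos: [130.9, -559.6, 213.4]
ee_rot: [-180.0, -0.0, 61.5]
force: [-0.1, 0.2, -1.0]
gripper_width: 91.2
time_s: 1.1
ee_pos: [130.9, -559.6, 213.4]
ee_rot: [-180.0, -0.1, 90.3]
force: [0.4, -1.5, -0.5]
gripper_width: 91.5
(363.3, 306.5, 54.5) [528.33555459 411.64418879]
(358, 306.5, 54.5) [527.90394516 427.5862131 ]
(363.3, 306.5, 36) [538.16258442 419.08339711]
```

```bash
Z='"rotation":[[0,0,0],[0,0,0],[0,0,0],[0,0,0],[0,0,0]]'; python3 -m creep '{"offset":[[0.041,0.029,0],[0.041,0.029,0],[0.041,0.029,0],[0.041,0.029,0],[0.041,0.029,0]],"rotation":[[0,0,0],[0,0,0],[0,0,0],[0,0,0],[0,0,0]]}'
python3 -m creep '{"offset":[[0.041,0.029,0],[0.041,0.029,0],[0.041,0.029,0],[0.041,0.029,0],[0.041,0.029,0]],"rotation":[[0,0,0],[0,0,0],[0,0,0],[0,0,0],[0,0,0]]}'
python3 -m creep '{"offset":[[0.045,0,0],[0.045,0,0],[0.045,0,0],[0.045,0,0],[0.045,-0.01,0]],"rotation":[[0,0,0],[0,0,0],[0,0,0],[0,0,0],[0,0,0]]}'
python3 -m creep '{"offset":[[0.045,-0.01,0],[0.045,-0.01,0],[0.045,-0.01,0],[0.045,-0.01,0],[0.045,-0.01,0]],"rotation":[[0,0,0],[0,0,0],[0,0,0],[0,0,0],[0,0,0]]}'
```

```text
time_s: 1.72
ee_pos: [276.7, -353.4, 213.7]
ee_rot: [-180.0, -0.0, 89.9]
force: [1.0, -0.4, 0.4]
gripper_width: 91.3
time_s: 2.35
ee_pos: [421.8, -148.5, 213.8]
ee_rot: [-180.0, 0.0, 90.0]
force: [0.3, -1.3, 0.2]
gripper_width: 91.1
time_s: 2.98
ee_pos: [411.3, 76.4, 213.7]
ee_rot: [180.0, 0.0, 90.0]
force: [0.9, 0.2, -0.6]
gripper_width: 91.0
time_s: 3.6
ee_pos: [360.8, 301.3, 213.7]
ee_rot: [-180.0, 0.0, 90.0]
force: [-0.5, -0.1, 0.4]
gripper_width: 91.4
```

```bash
python3 -m creep '{"offset":[[0.005,0,0.025],[0,0,0.025],[0,0,0.025],[0,0,0.02]],"rotation":[[0,0,0],[0,0,0],[0,0,0],[0,0,0]]}'
python3 - <<'E'
from workcell import grab_frame
import cv2
for n,a in(("scene",(120,280,160,400)),("top",(150,260,150,360))):
    f=grab_frame(n)[:,:,::-1];cv2.imwrite(f"pics/{n}1.png",f);c=f[a[0]:a[1],a[2]:a[3]]
    cv2.imwrite(f"pics/{n}1c.png",cv2.resize(c,None,fx=3.3,fy=3.3,interpolation=cv2.INTER_CUBIC))
E
```

```text
time_s: 4.1
ee_pos: [360.9, 304.6, 117.6]
ee_rot: [-179.9, 0.1, 90.0]
force: [-0.4, -0.3, -0.5]
gripper_width: 91.1
```

View pics/scene1c.png

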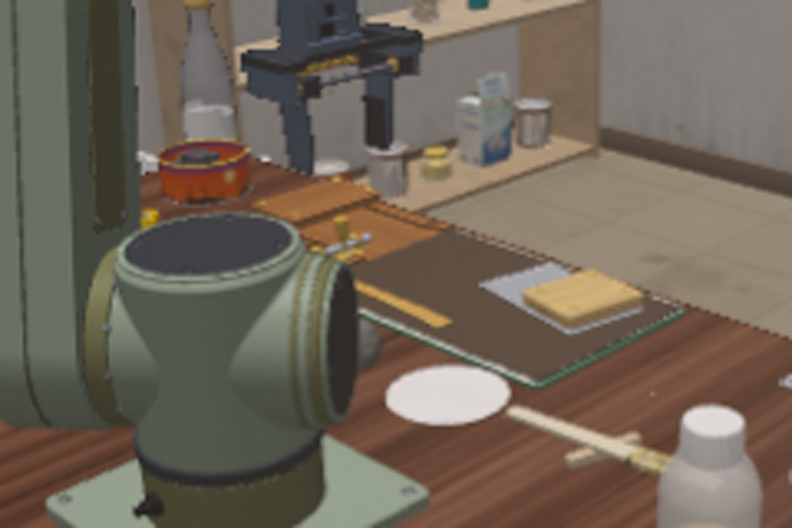

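View pics/top1c.png

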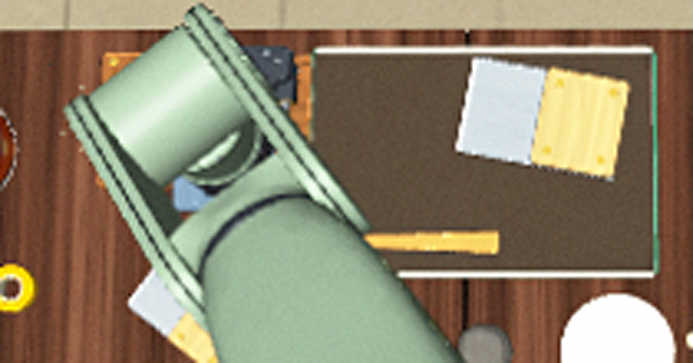

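The scene crop shows the bolt knob's top at crop (343,217). The open fingers are above and around it. I'll triangulate the knob against the top view.

```bash
python3 - <<'E'
from h import *
print(onz("scene",160+343/3.3-.35,120+218/3.3-.35,54.5))
o1,d1=ray("scene",160+343/3.3-.35,120+218/3.3-.35);o2,d2=ray("top",175+529/9-.5,160+428/9-.5)
A=np.c_[d1,-d2];s=np.linalg.lstsq(A,o2-o1,rcond=None)[0];print(o1+d1*s[0],o2+d2*s[1])
E
python3 -m creep '{"offset":[[0,0,0.025],[0,0,0.025],[0,0,0.024],[0.001,0,0.005],[0,0,0]],"rotation":[[0,0,0],[0,0,0],[0,0,0],[0,0,0],[0,0,0]]}'
```

```text
[352.8146646  297.78782172  54.5       ]
[359.35384775 306.06002055  50.59482355] [358.37430579 306.84065644  50.60818301]
time_s: 4.82
ee_pos: [361.9, 306.4, 40.5]
ee_rot: [180.0, -0.0, 90.0]
force: [0.5, 1.2, 0.1]
gripper_width: 91.3
```

```bash
python3 -m creep '{"offset":[[0,0,0],[0,0,0],[0,0,0],[0,0,0],[0,0,0]],"rotation":[[0,0,0],[0,0,0],[0,0,0],[0,0,0],[0,0,0]]}' 1 10
```

```text
time_s: 5.45
ee_pos: [361.5, 305.9, 39.9]
ee_rot: [180.0, 0.0, 90.0]
force: [0.6, 0.5, -0.3]
gripper_width: 43.9
```

```bash
python3 -m creep '{"offset":[[0,0,0],[0,0,0]],"rotation":[[0,0,0],[0,0,0]]}'
```

```text
time_s: 5.7
ee_pos: [361.5, 306.0, 39.9]
ee_rot: [-180.0, 0.0, 90.0]
force: [0.3, -0.0, -0.2]
gripper_width: 24.1
```

```bash
python3 -m creep '{"offset":[[0,0,0],[0,0,0],[0,0,0]],"rotation":[[0,0,0],[0,0,0],[0,0,0]]}'
```

```text
time_s: 6.08
ee_pos: [361.2, 305.9, 39.8]
ee_rot: [-180.0, 0.0, 90.0]
force: [-0.6, 0.6, -0.3]
gripper_width: 14.1
```

```bash
python3 -m creep '{"offset":[[0,-0.005,0],[0,-0.005,0],[0,-0.005,0],[0,-0.004,0]],"rotation":[[0,0,0],[0,0,0],[0,0,0],[0,0,0]]}' - 20
python3 -m creep '{"offset":[[0,-0.001,0],[0,-0.001,0]],"rotation":[[0,0,0],[0,0,0]]}'
python3 -m creep '{"offset":[[0,-0.001,0],[0,-0.001,0]],"rotation":[[0,0,0],[0,0,0]]}'
```

```text
time_s: 6.58
ee_pos: [342.1, 305.9, 39.9]
ee_rot: [180.0, 0.0, 90.0]
force: [2.2, -1.5, -2.5]
gripper_width: 13.7
time_s: 6.82
ee_pos: [340.4, 305.9, 39.9]
ee_rot: [-180.0, 0.0, 90.0]
force: [1.6, -0.5, -2.1]
gripper_width: 13.8
time_s: 7.08
ee_pos: [338.5, 305.9, 39.9]
ee_rot: [-180.0, 0.0, 90.0]
force: [1.8, -1.6, -1.6]
gripper_width: 13.4
```

```bash
python3 -m creep '{"offset":[[0,-0.001,0],[0,-0.001,0]],"rotation":[[0,0,0],[0,0,0]]}'
python3 -m creep '{"offset":[[0,-0.001,0],[0,-0.001,0]],"rotation":[[0,0,0],[0,0,0]]}'
```

```text
time_s: 7.32
ee_pos: [337.6, 306.0, 39.9]
ee_rot: [179.9, 0.0, 90.0]
force: [6.7, -2.6, -6.8]
gripper_width: 13.6
time_s: 7.58
ee_pos: [337.5, 306.0, 40.0]
ee_rot: [179.6, -0.0, 90.1]
force: [12.7, -5.6, -9.2]
gripper_width: 13.6
```

```bash
python3 -m creep '{"offset":[[0,-0.001,0],[0,-0.001,0]],"rotation":[[0,0,0],[0,0,0]]}'
```

```text
time_s: 7.82
ee_pos: [337.4, 306.1, 40.0]
ee_rot: [179.4, -0.0, 90.2]
force: [20.0, -8.4, -12.7]
gripper_width: 13.5
```

```bash
python3 -m creep '{"offset":[[0,0.003,0],[0,0,0]],"rotation":[[0,0,0],[0,0,0]]}'
python3 -m creep '{"offset":[[0,0,0],[0,0,0],[0,0,0],[0,0,0]],"rotation":[[0,0,0],[0,0,0],[0,0,0],[0,0,0]]}' 0.4
python3 -m creep '{"offset":[[0,0,-0.02],[0,0,-0.03],[-0.03,0,-0.03],[-0.06,0.015,-0.01],[-0.06,0.015,0]],"rotation":[[0,0,0],[0,0,0],[0,0,0],[0,0,0],[0,0,0]]}'
```

```text
time_s: 8.07
ee_pos: [337.6, 306.0, 39.9]
ee_rot: [179.8, -0.0, 90.0]
force: [7.3, -4.0, -6.4]
gripper_width: 13.5
time_s: 8.57
ee_pos: [335.3, 306.1, 40.0]
ee_rot: [-180.0, -0.0, 90.0]
force: [0.0, 0.1, -0.5]
gripper_width: 51.1
time_s: 9.2
ee_pos: [366.2, 155.3, 131.1]
ee_rot: [179.8, -0.1, 90.1]
force: [1.5, 0.1, 0.3]
gripper_width: 55.2
```

```bash
python3 -m creep '{"offset":[[-0.041,0.0126,0],[-0.041,0.0126,0],[-0.041,0.0126,0],[-0.041,0.0126,0],[-0.041,0.0126,0]],"rotation":[[0,0,0],[0,0,0],[0,0,0],[0,0,0],[0,0,0]]}'
python3 -m creep '{"offset":[[0,0,0.03],[0,0,0.03],[0,0,0.03],[0,0,0.024],[0,0,0.003]],"rotation":[[0,0,0],[0,0,0],[0,0,0],[0,0,0],[0,0,0]]}'
python3 - <<'E'
from workcell import grab_frame
import cv2
for n,a in(("scene",(120,280,220,460)),("top",(150,260,150,360))):
    f=grab_frame(n)[:,:,::-1];cv2.imwrite(f"pics/{n}2.png",f);c=f[a[0]:a[1],a[2]:a[3]]
    cv2.imwrite(f"pics/{n}2c.png",cv2.resize(c,None,fx=3.3,fy=3.3,interpolation=cv2.INTER_CUBIC))
E
```

```text
time_s: 9.82
ee_pos: [428.4, -50.2, 130.1]
ee_rot: [180.0, -0.0, 90.0]
force: [0.6, 0.7, -0.3]
gripper_width: 54.7
time_s: 10.45
ee_pos: [427.0, -48.7, 11.8]
ee_rot: [-179.8, -0.0, 90.0]
force: [0.8, -0.2, 0.2]
gripper_width: 55.0
```

View pics/scene2c.png

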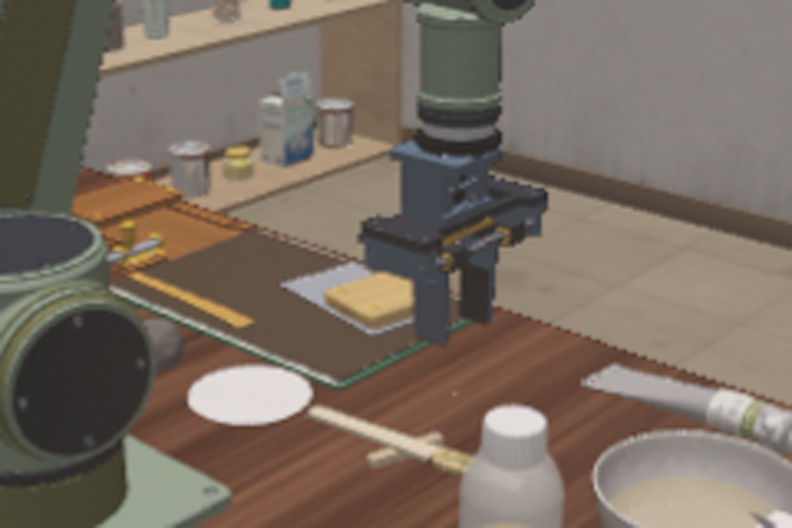

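View pics/top2c.png

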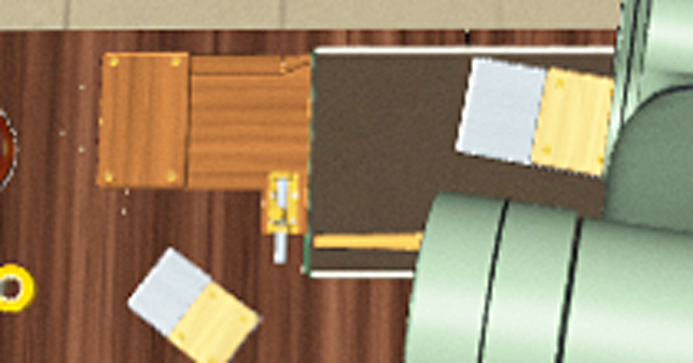

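The top view shows the bolt fully drawn, with no rod in the lane and its tail at crop (281,250). The knife hasn't moved and the fingers are behind its rear face. I'll start pushing.

```bash
python3 -m creep '{"offset":[[0.006,0.001,0],[0.006,0.001,0],[0.005,0,0],[0.004,0,0],[0.004,0,0]],"rotation":[[0,0,0],[0,0,0],[0,0,0],[0,0,0],[0,0,0]]}'
python3 -m creep '{"offset":[[0.004,0,0],[0.004,0,0],[0.004,0,0],[0.004,0,0],[0.004,0,0]],"rotation":[[0,0,0],[0,0,0],[0,0,0],[0,0,0],[0,0,0]]}'
python3 -m creep '{"offset":[[0.005,0,0],[0.005,0,0],[0.005,0,0],[0.005,0,0]],"rotation":[[0,0,0],[0,0,0],[0,0,0],[0,0,0]]}'
python3 - <<'E'
from workcell import grab_frame
from meas import *
a=(150,260,150,360)
f=grab_frame("top")[:,:,::-1].copy();cv2.imwrite(f"pics/top3.png",f);c=f[a[0]:a[1],a[2]:a[3]]
cv2.imwrite(f"pics/top3c.png",cv2.resize(c,None,fx=3.3,fy=3.3,interpolation=cv2.INTER_CUBIC));knife(f)
E
```

```text
time_s: 11.18
ee_pos: [431.1, -24.0, 13.2]
ee_rot: [179.9, 0.0, 90.0]
force: [1.6, -2.7, 1.3]
gripper_width: 54.4
time_s: 11.8
ee_pos: [430.6, -3.8, 13.1]
ee_rot: [180.0, 0.0, 90.0]
force: [2.0, -5.0, 2.9]
gripper_width: 54.6
time_s: 12.3
ee_pos: [430.2, 16.1, 13.0]
ee_rot: [-180.0, 0.0, 90.0]
force: [0.9, -6.0, 3.7]
gripper_width: 54.4
blade [289. 190.] world c [416.7 144. ] size [86.9 67.6] ang 0.1
grip [305. 189.] world c [416.8  96.1] size [85.9 27.3] ang 0.3
```

View pics/top3c.png

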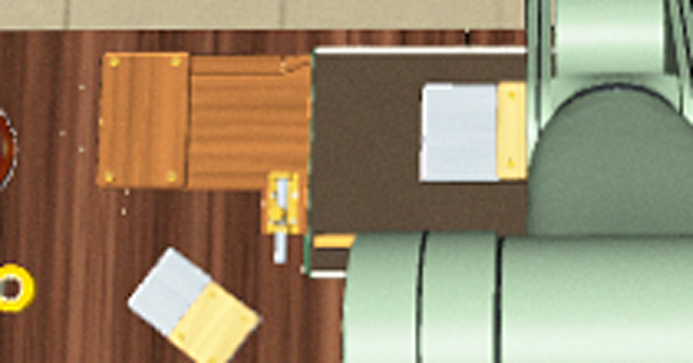

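Top view: the knife is now square (0°), with its blade edge at crop column 421. Its centre is at x≈417, about 10 mm nearer the robot than the lane centre at 427.4. I'll recentre the fingers on it and push diagonally.

```bash
python3 -m creep '{"offset":[[-0.006,0,0],[0,-0.007,0],[0,-0.007,0],[0.004,0,0.001],[0.003,0,0]],"rotation":[[0,0,0],[0,0,0],[0,0,0],[0,0,0],[0,0,0]]}'
python3 -m creep '{"offset":[[0.006,0.0007,0],[0.006,0.0008,0],[0.006,0.0008,0],[0.006,0.0008,0],[0.006,0.0008,0]],"rotation":[[0,0,0],[0,0,0],[0,0,0],[0,0,0],[0,0,0]]}'
python3 -m creep '{"offset":[[0.006,0.0008,0],[0.006,0.0008,0],[0.006,0.0008,0],[0.006,0.0008,0],[0.006,0.0008,0]],"rotation":[[0,0,0],[0,0,0],[0,0,0],[0,0,0],[0,0,0]]}'
python3 - <<'E'
from workcell import grab_frame
from meas import *
a=(150,260,150,360)
f=grab_frame("top")[:,:,::-1].copy();cv2.imwrite(f"pics/top4.png",f);c=f[a[0]:a[1],a[2]:a[3]]
cv2.imwrite(f"pics/top4c.png",cv2.resize(c,None,fx=3.3,fy=3.3,interpolation=cv2.INTER_CUBIC));knife(f)
E
```

```text
time_s: 12.98
ee_pos: [416.2, 17.2, 11.9]
ee_rot: [-180.0, 0.0, 90.0]
force: [-0.1, -2.2, -1.6]
gripper_width: 54.8
time_s: 13.6
ee_pos: [420.2, 47.5, 11.8]
ee_rot: [-180.0, 0.0, 90.0]
force: [-1.0, -1.4, -1.3]
gripper_width: 54.8
time_s: 14.22
ee_pos: [424.2, 77.5, 11.8]
ee_rot: [-180.0, 0.0, 90.0]
force: [0.5, -1.8, -1.7]
gripper_width: 55.0
blade [269. 187.] world c [426.  206.8] size [87.2 65. ] ang 0.1
grip [267. 223.] world c [314.7 211. ] size [ 15.  126.4] ang 0.1
grip [282. 187.] world c [422.9 161.2] size [86.3 18.1] ang 0.8
```

View pics/top4c.png

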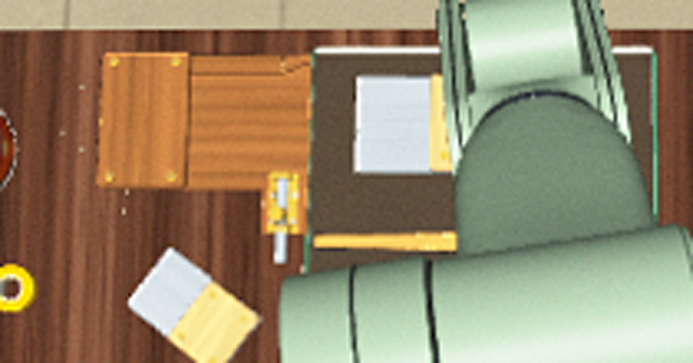

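```bash
python3 -m creep '{"offset":[[0.006,0.0008,0],[0.006,0.0008,0],[0.006,0.0008,0],[0.006,0,0],[0.006,0,0]],"rotation":[[0,0,0],[0,0,0],[0,0,0],[0,0,0],[0,0,0]]}'
python3 -m creep '{"offset":[[0.006,0,0],[0.006,0,0],[0.006,0,0]],"rotation":[[0,0,0],[0,0,0],[0,0,0]]}'
python3 - <<'E'
from workcell import grab_frame
from meas import *
a=(150,260,150,360)
f=grab_frame("top")[:,:,::-1].copy();cv2.imwrite(f"pics/top5.png",f);c=f[a[0]:a[1],a[2]:a[3]]
cv2.imwrite(f"pics/top5c.png",cv2.resize(c,None,fx=3.3,fy=3.3,interpolation=cv2.INTER_CUBIC));knife(f)
E
```

```text
time_s: 14.9
ee_pos: [426.8, 107.4, 11.9]
ee_rot: [180.0, 0.0, 90.0]
force: [0.4, -3.0, 0.7]
gripper_width: 54.1
time_s: 15.28
ee_pos: [426.6, 125.4, 11.9]
ee_rot: [180.0, 0.0, 90.0]
force: [0.1, -3.2, 1.5]
gripper_width: 54.4
blade [254. 187.] world c [426.  252.7] size [87.3 70.9] ang 0.1
```

View pics/top5c.png

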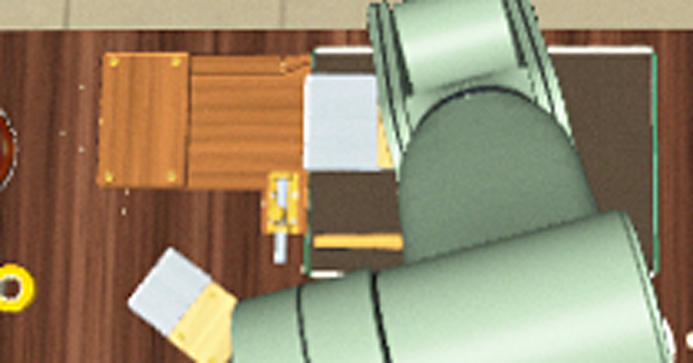

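The knife is square and entering the flare, with its edge at crop column 304, and is centred within about 1 mm. I'll carry on while watching the force.

```bash
python3 -m creep '{"offset":[[0.006,0.0003,0],[0.006,0,0],[0.006,0,0],[0.006,0,0],[0.006,0,0]],"rotation":[[0,0,0],[0,0,0],[0,0,0],[0,0,0],[0,0,0]]}'
python3 -m creep '{"offset":[[0.006,0,0],[0.006,0,0],[0.006,0,0],[0.006,0,0],[0.006,0,0]],"rotation":[[0,0,0],[0,0,0],[0,0,0],[0,0,0],[0,0,0]]}'
```

```text
time_s: 15.95
ee_pos: [426.9, 155.4, 11.9]
ee_rot: [-180.0, 0.0, 90.0]
force: [0.3, -5.7, 2.0]
gripper_width: 54.9
time_s: 16.58
ee_pos: [426.9, 185.4, 11.9]
ee_rot: [-180.0, 0.0, 90.0]
force: [0.3, -5.4, 3.6]
gripper_width: 54.9
```

```bash
python3 -m creep '{"offset":[[0.006,0,0],[0.006,0,0],[0.006,0,0],[0.006,0,0],[0.006,0,0]],"rotation":[[0,0,0],[0,0,0],[0,0,0],[0,0,0],[0,0,0]]}'
python3 - <<'E'
from workcell import grab_frame
import cv2
for n,a in(("scene",(120,280,160,400)),("top",(150,260,150,360))):
    f=grab_frame(n)[:,:,::-1];cv2.imwrite(f"pics/{n}6.png",f);c=f[a[0]:a[1],a[2]:a[3]]
    cv2.imwrite(f"pics/{n}6c.png",cv2.resize(c,None,fx=3.3,fy=3.3,interpolation=cv2.INTER_CUBIC))
E
```

```text
time_s: 17.2
ee_pos: [426.8, 215.2, 11.9]
ee_rot: [-180.0, 0.0, 90.0]
force: [-0.5, -6.4, 4.3]
gripper_width: 54.7
```

View pics/scene6c.png

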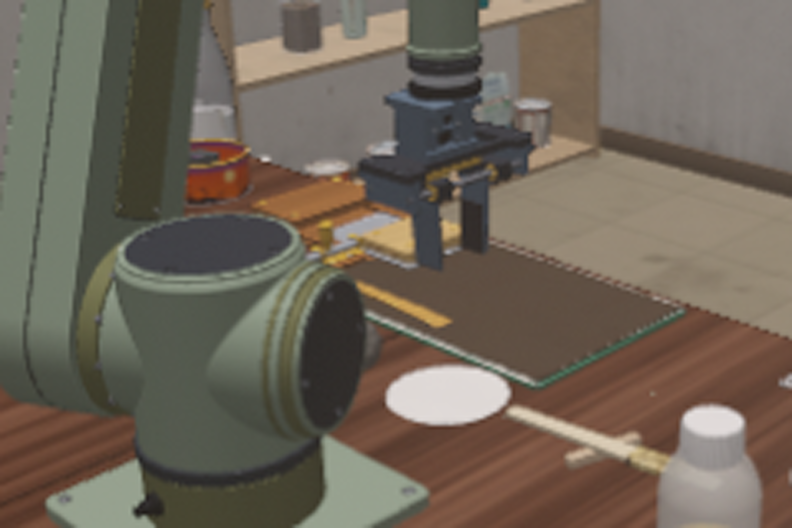

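The scene view shows the knife lying flat in the lane, at crop (385,232), with the fingers behind its grip.

```bash
python3 -m creep '{"offset":[[0.006,0,0],[0.006,0,0],[0.006,0,0],[0.006,0,0],[0.006,0,0]],"rotation":[[0,0,0],[0,0,0],[0,0,0],[0,0,0],[0,0,0]]}'
python3 -m creep '{"offset":[[0.005,0,0],[0.005,0,0],[0.005,0,0],[0.005,0,0],[0.005,0,0]],"rotation":[[0,0,0],[0,0,0],[0,0,0],[0,0,0],[0,0,0]]}'
python3 -m creep '{"offset":[[0.004,0,0],[0.004,0,0],[0.004,0,0],[0.004,0,0]],"rotation":[[0,0,0],[0,0,0],[0,0,0],[0,0,0]]}'
```

```text
time_s: 17.92
ee_pos: [426.8, 245.6, 11.7]
ee_rot: [-180.0, -0.0, 90.0]
force: [0.2, -2.0, -1.9]
gripper_width: 54.7
time_s: 18.55
ee_pos: [427.0, 270.3, 11.9]
ee_rot: [-180.0, 0.0, 90.0]
force: [-0.3, -2.7, -1.3]
gripper_width: 54.5
time_s: 19.05
ee_pos: [427.0, 286.3, 11.9]
ee_rot: [180.0, 0.0, 90.0]
force: [0.2, -2.3, -1.3]
gripper_width: 54.8
```

```bash
python3 -m creep '{"offset":[[0.002,0,0],[0.002,0,0],[0.002,0,0]],"rotation":[[0,0,0],[0,0,0],[0,0,0]]}'
python3 -m creep '{"offset":[[0.001,0,0],[0.001,0,0],[0.001,0,0]],"rotation":[[0,0,0],[0,0,0],[0,0,0]]}'
```

```text
time_s: 19.42
ee_pos: [427.1, 292.1, 11.9]
ee_rot: [180.0, 0.0, 90.0]
force: [-0.2, -2.9, -0.6]
gripper_width: 54.7
time_s: 19.8
ee_pos: [427.0, 295.0, 11.9]
ee_rot: [-180.0, 0.0, 90.0]
force: [-0.7, -3.2, 0.5]
gripper_width: 54.7
```

```bash
python3 -m creep '{"offset":[[0.001,0,0],[0.001,0,0]],"rotation":[[0,0,0],[0,0,0]]}'
python3 -m creep '{"offset":[[0.001,0,0],[0.001,0,0]],"rotation":[[0,0,0],[0,0,0]]}'
python3 -m creep '{"offset":[[0.001,0,0],[0.001,0,0]],"rotation":[[0,0,0],[0,0,0]]}'
```

```text
time_s: 20.05
ee_pos: [427.0, 297.1, 11.9]
ee_rot: [180.0, 0.0, 90.0]
force: [-0.2, -4.2, 1.1]
gripper_width: 54.9
time_s: 20.3
ee_pos: [427.1, 298.7, 11.9]
ee_rot: [-180.0, 0.1, 90.0]
force: [0.5, -6.6, 1.9]
gripper_width: 55.0
time_s: 20.55
ee_pos: [427.0, 298.8, 11.9]
ee_rot: [-180.0, 0.3, 90.1]
force: [3.0, -13.5, 4.5]
gripper_width: 54.4
```

```bash
python3 -m creep '{"offset":[[0.001,0,0],[0.001,0,0]],"rotation":[[0,0,0],[0,0,0]]}'
python3 -m creep '{"offset":[[-0.004,0,0],[-0.01,0,0],[-0.03,0,0],[-0.03,0,-0.04],[-0.02,0,-0.05]],"rotation":[[0,0,0],[0,0,0],[0,0,0],[0,0,0],[0,0,0]]}'
python3 -m creep '{"offset":[[-0.06,0,-0.02],[-0.06,0,0],[-0.06,0,0]],"rotation":[[0,0,0],[0,0,0],[0,0,0]]}'
python3 - <<'E'
from workcell import grab_frame
from meas import *
for n,a in(("scene",(120,280,160,400)),("top",(155,235,165,305))):
    f=grab_frame(n)[:,:,::-1].copy();cv2.imwrite(f"pics/{n}7.png",f);c=f[a[0]:a[1],a[2]:a[3]]
    s=3.3 if n=="scene" else 5.5
    cv2.imwrite(f"pics/{n}7c.png",cv2.resize(c,None,fx=s,fy=s,interpolation=cv2.INTER_CUBIC))
knife(f,z0=6)
E
```

```text
time_s: 20.8
ee_pos: [427.0, 298.8, 12.0]
ee_rot: [-179.9, 0.4, 90.1]
force: [5.2, -21.2, 7.6]
gripper_width: 54.7
time_s: 21.42
ee_pos: [426.3, 208.1, 102.1]
ee_rot: [-179.9, 0.0, 89.9]
force: [1.3, 0.2, 0.1]
gripper_width: 54.8
time_s: 21.8
ee_pos: [427.5, 28.6, 122.4]
ee_rot: [179.8, -0.1, 90.0]
force: [0.2, -1.2, -0.4]
gripper_width: 54.6
grip [220. 186.] world c [426.1 353. ] size [86.6 79.9] ang 0.1
grip [274. 223.] world c [313.4 191.6] size [ 18.1 165.4] ang 0.1
```

View pics/scene7c.png

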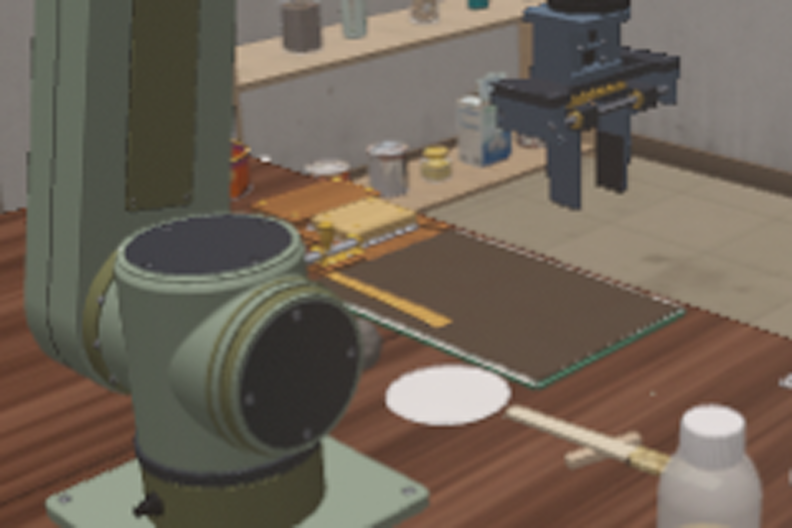

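View pics/top7c.png

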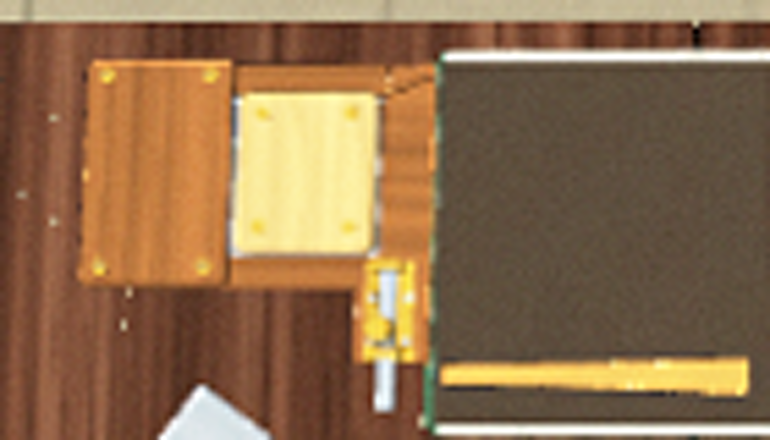

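The knife is home: the grip sits against the cover and its rear edge is at about y=314, against 314.5 expected. The rod is still clear. Now I'll shoot the bolt.

```bash
python3 -m creep '{"offset":[[0.055,-0.018,0],[0.055,-0.018,0],[0.055,-0.018,0],[0.055,-0.018,0],[0.055,-0.018,0]],"rotation":[[0,0,0],[0,0,0],[0,0,0],[0,0,0],[0,0,0]]}'
python3 -m creep '{"offset":[[0.002,0,0],[0,0,0.025],[0,0,0.025],[0,0,0.022],[0,0,0.01]],"rotation":[[0,0,0],[0,0,0],[0,0,0],[0,0,0],[0,0,0]]}'
```

```text
time_s: 22.52
ee_pos: [336.0, 307.8, 121.9]
ee_rot: [179.9, -0.1, 90.0]
force: [1.3, 0.4, 0.7]
gripper_width: 54.6
time_s: 23.15
ee_pos: [336.7, 305.9, 38.7]
ee_rot: [-179.9, 0.1, 89.9]
force: [-0.7, -0.4, 0.0]
gripper_width: 54.9
```

```bash
python3 -m creep '{"offset":[[0,0,0],[0,0,0],[0,0,0],[0,0,0],[0,0,0]],"rotation":[[0,0,0],[0,0,0],[0,0,0],[0,0,0],[0,0,0]]}' 1 20
python3 -m creep '{"offset":[[0,0.005,0],[0,0.005,0],[0,0.005,0],[0,0.005,0],[0,0.002,0]],"rotation":[[0,0,0],[0,0,0],[0,0,0],[0,0,0],[0,0,0]]}'
python3 -m creep '{"offset":[[0,0.001,0],[0,0.001,0]],"rotation":[[0,0,0],[0,0,0]]}'
```

```text
time_s: 23.78
ee_pos: [337.7, 307.0, 40.1]
ee_rot: [179.9, -0.0, 90.0]
force: [1.9, -1.6, 1.0]
gripper_width: 13.9
time_s: 24.4
ee_pos: [359.7, 307.0, 40.0]
ee_rot: [180.0, -0.0, 89.9]
force: [-0.7, 0.6, 6.1]
gripper_width: 13.9
time_s: 24.65
ee_pos: [361.5, 307.0, 40.0]
ee_rot: [180.0, -0.0, 89.9]
force: [-1.8, 0.5, 5.5]
gripper_width: 13.6
```

```bash
python3 -m creep '{"offset":[[0,0.001,0],[0,0.001,0]],"rotation":[[0,0,0],[0,0,0]]}'
python3 -m creep '{"offset":[[0,0.001,0],[0,0.001,0]],"rotation":[[0,0,0],[0,0,0]]}'
```

```text
time_s: 24.9
ee_pos: [363.5, 307.0, 40.0]
ee_rot: [180.0, -0.0, 89.9]
force: [-1.3, 0.4, 5.1]
gripper_width: 13.4
time_s: 25.15
ee_pos: [363.8, 307.0, 39.9]
ee_rot: [-179.8, -0.0, 89.9]
force: [-7.7, 2.8, 9.5]
gripper_width: 13.7
```

```bash
python3 -m creep '{"offset":[[0,0.001,0],[0,0.001,0]],"rotation":[[0,0,0],[0,0,0]]}'
python3 -m creep '{"offset":[[0,-0.002,0]],"rotation":[[0,0,0]]}'
python3 -m creep '{"offset":[[0,0,0],[0,0,0],[0,0,0],[0,0,0],[0,0,0]],"rotation":[[0,0,0],[0,0,0],[0,0,0],[0,0,0],[0,0,0]]}' 0.4
python3 -m creep '{"offset":[[0,0,-0.02],[0,0,-0.03],[-0.03,0,-0.04],[-0.06,0.01,-0.02],[-0.06,0.02,0]],"rotation":[[0,0,0],[0,0,0],[0,0,0],[0,0,0],[0,0,0]]}'
python3 -m creep '{"offset":[[-0.06,0.02,0],[-0.06,0,0]],"rotation":[[0,0,0],[0,0,0]]}'
python3 - <<'E'
from workcell import grab_frame
from meas import *
for n,a in(("scene",(120,280,160,400)),("top",(155,235,165,305))):
    f=grab_frame(n)[:,:,::-1].copy();cv2.imwrite(f"pics/{n}8.png",f);c=f[a[0]:a[1],a[2]:a[3]]
    s=3.3 if n=="scene" else 5.5
    cv2.imwrite(f"pics/{n}8c.png",cv2.resize(c,None,fx=s,fy=s,interpolation=cv2.INTER_CUBIC))
knife(f,z0=6)
E
```

```text
time_s: 25.4
ee_pos: [363.8, 306.9, 39.9]
ee_rot: [-179.6, 0.0, 89.8]
force: [-13.6, 5.0, 11.8]
gripper_width: 13.8
time_s: 25.52
ee_pos: [363.7, 307.0, 39.9]
ee_rot: [-179.8, -0.0, 89.9]
force: [-3.5, 1.5, 6.6]
gripper_width: 14.0
time_s: 26.15
ee_pos: [365.1, 306.8, 39.6]
ee_rot: [-180.0, 0.0, 90.0]
force: [-0.3, -0.4, -0.7]
gripper_width: 54.8
time_s: 26.78
ee_pos: [395.4, 158.2, 151.0]
ee_rot: [179.7, -0.1, 90.1]
force: [0.2, 0.4, -0.2]
gripper_width: 54.9
time_s: 27.02
ee_pos: [415.5, 37.6, 149.6]
ee_rot: [179.9, 0.0, 90.0]
force: [0.3, 0.4, -0.1]
gripper_width: 54.9
grip [220. 186.] world c [426.1 353. ] size [86.6 79.9] ang 0.1
grip [274. 223.] world c [313.4 191.6] size [ 18.1 165.4] ang 0.1
```

View pics/top8.png

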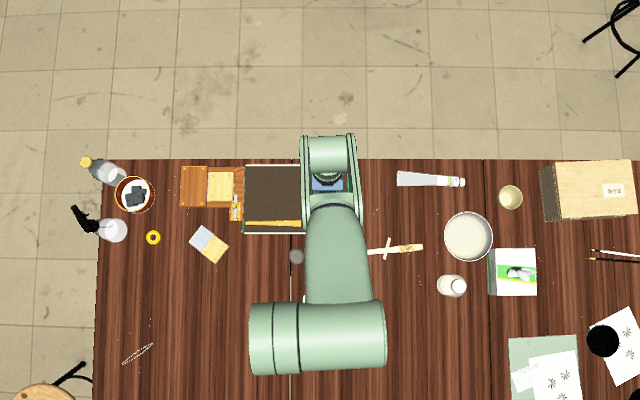

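View pics/top8c.png

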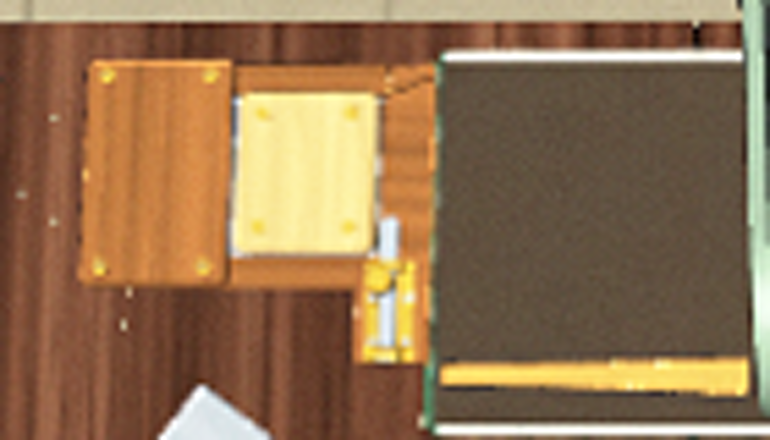

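The rod is now shot behind the grip, with its tip at crop (388,220). The knife hasn't moved (grip centre still at y=353.0), and the spatula, bowl and tube are where they were. The arm is clear, so I'm handing the job in.

```bash
python3 -c "
from workcell import env
s=env.state();print(s['time_s'],s['force']);print(env.job_done())"
```

```text
27.125 [ 0.10578571  0.71552958 -0.47265803]
the job is handed in; nothing more can be done
None
```

The larger knife is home in the guard with the bolt shot behind its grip, and I handed the job in at 27.1 s of the 72 s allowed.

- **Bolt drawn:** I pulled it back until it hit its stop, with the knob at x = 337.4 mm. That put the lane centre at x = 427.4 mm, which agreed with the camera measurement.
- **Knife pushed in:** I pushed the knife's rear face with two fingers, keeping it flat on the slab. It squared up about 10 mm off the lane centre, so I recentred the fingers and pushed it diagonally into line. It stopped firmly against the end of the slot at 21 N, with its rear face at about y = 314.8 mm (about 314.5 expected).
- **Bolt shot:** I pushed it in until it hit its stop, with the knob at x = 363.8 mm (363.4 expected).

**Last checks:** The final picture shows the rod across the lane behind the grip, and the knife did not move while the bolt was shot. The spatula, bowl and tube are where they were, and the robot is touching nothing. The highest wrist force I saw was about 25 N.

**Disagreement:** Early camera readings of the knob were about 4–5 mm off where it should have been. The contact positions settled it.

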